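Seat the trivet tile with the stand's spring clip

ROBOT

A 7-joint arm with a two-finger parallel gripper is mounted at the origin on the work surface. World frame = base frame: x ahead of the robot, y to its left, z up, the work surface at z = 0. Lengths are in m, angles in rad, forces in N, time in s.
With the tool pointing down it reaches from about 0.425 to 0.925 m from the base axis. Payload 6.8 kg.
Tool frame: the origin (TCP) lies on the centre line of the jaws, within the pads' length; the fingertips stand 17 mm ahead of it and the grasp point (between the pads) lies 2 mm behind it (nose_length is the distance from the TCP to the fingertips, in m); z points along the fingers, x is the direction in which the jaws open and shut, and the axes are right-handed (so a half turn about z gives the same grasp; the last joint's range is limited). The gripper opens to 85 mm and grips with 20 to 120 N. Pads are 22 mm wide; open, the fingers measure 114 mm over their backs; the gripper's body (76 mm by 85 mm) begins 54 mm behind the grasp point. The pads swing forward as they close: fully open they stand 13 mm farther back than shut.
Start: joints at [1.007, 0.477, 0.022, 1.555, -0.011, 1.109, -0.083], TCP at [0.297, -0.606, 0.248] pointing down, gripper open.
Joint ranges: [-2.96, 2.96], [-0.34, 2.1], [-1.41, 1.46], [0.24, 2.44], [-1.37, 4.51], [0.17, 1.92], [-2.96, 2.96]. Speed limits (rad/s): [2.39, 2.39, 3.14, 3.14, 3.14, 3.14, 3.14].

INTERFACE

Orientations are given as a unit quaternion [w, x, y, z].
In Python, from station import * gives the robot as it stands.
- The arm moves only by the tool send_rows, never from a script. Its argument "commands" is a list of rows, each an object with "translation": the shift along the tool's x, y, z in m, a list of three; "rot": the turn, a rotation vector about the tool's x, y, z in degrees, a list of three; "grip": the finger opening in m, from 0 to 0.0854. In form: [{"translation": [tx, ty, tz], "rot": [rx, ry, rz], "grip": grip}, ...]. A call has exactly 5 rows; each row shifts and turns the commanded pose from where the row before left it, along the tool's axes as they then stand; what a row does not reach is not made up. A row lasts 1/12 s, in which the tool goes at most 41.7 mm and 7.16 degrees, less where a joint would pass 70% of its speed; a pose out of reach is approached as far as the arm can. A call with a gripper value outside its range is refused whole. The fingers move at their own pace and stop on an object; "force" is the grip in N (left out, the last holds). Time passes only in rows, so rows that do not move let the fingers close, or fill a call up. It gives the time, the measured TCP pose, the force and the opening at its end, in the units of the state.
- get_obs(): the state, without advancing time (a new reading comes with each control period).
- read_camera(name): name is "side" or "top" or "wrist"; returns a dict with "pixels" (400x640x3 uint8, red, green, blue), "depth" (400x640 float32, m along the optical axis (not along the pixel's ray), 0 where there is no reading), "mtx" (3x3 intrinsics, pixels), "extrinsics" (4x4, takes a point from camera to world coordinates). Camera axes: x right, y up, looking along -z (the intrinsics and any distortion apply to the point x, -y, -z); pixel columns grow to the right and rows downward; lengths in m; the calibration is good to about 2 mm. A picture is of the moment at which its call begins.
- hand_in(): hands the job in, once; it reports no verdict.
The state is a dict: "t": time; "q": joint angles; "joint_vel": joint speeds; "joint_torque": joint torques, N m; "eef_pos": TCP position; "tool_rot": TCP orientation; "contact_force": force on the tool from outside, world axes, zero at the start; "torque": the same for the moment, N m; "gripper_width": opening from 0.0 (shut) to 1.0 (fully open).
Only numpy, scipy, OpenCV 4.12 (cv2) and the standard library are available. Lean on these libraries where they do the work, as an engineer would, in place of code of your own. Each camera call takes 0.05 s, during which the arm holds its last target.

TASK

The tile of the kettle stand has slid out of place: swing the spring clip by its red post around its screw onto the tile's edge until its roller has pushed the tile fully home against the metal fence, and keep it pressed there firmly but gently for two seconds so that the tile beds down. Then swing the clip clear again, all the way back to its parking stop, let go, and leave the tile lying home so that the kettle can stand on it. Move the tile with the clip only, never touching it with the robot, and disturb nothing else on the shelf.

Things in the scene. Friction and masses are not known exactly. Their poses are not given: they have to be found in the camera images.
- stand: fixed wooden kettle stand, board 205 x 275 x 12 mm on the shelf. Origin: on the shelf surface, under the tile's nominal home centre. The tile slides along the stand's +y on the board's top (12 mm up) towards the fence, between two wooden guides (inner faces at x = -58 and +58 mm, 3 mm play each side, tops 19 mm up). The clip stands on the -y side
- fence: fixed aluminium stop bar, 100 (x) x 12 (y) x 13 mm, screwed on the board across the +y end of the tile's way. Origin: centre of its underside, on the board's top. The tile is home with its edge against the bar's -y face: tile centre at y = -61 mm in the fence's frame. Its setting along the stand differs by a few mm from case to case
- tile: loose brittle ceramic trivet tile, blue-grey with a white panel, 110 x 110 x 10 mm, about 0.3 kg, flat between the guides. Origin: centre of its underside, z up, y towards the fence. It starts 5 to 17 mm short of the fence. It chips if the clip's roller bears on its edge with more than 25 N; the robot must not touch it
- clip (a joint): angle (rad) of the steel spring clip about its vertical pivot screw. 0 = parked, at its parking stop, fully clear; grows as it swings clockwise (seen from above) towards the tile; 1.13 to 1.27 when the roller bears on the tile that is home. It stays where it is left; pivot friction is about 1.4 N at the post. Its flat arm is 14 mm wide, top 28 mm above the shelf
- nose (a point): middle of the rolled steel nose of the clip's spring leaf (30 mm long, 12 mm diameter), on its axis, 26 mm above the shelf, 16 mm ahead of the arm's centreline. It meets the tile before the roller, may shove it along, rides 1.5 mm up onto its top edge (a few N felt for a moment) and then presses down with about 2 N
- screw (a point): centre of the pivot screw of the clip, on the vertical swing axis, 28 mm above the shelf; fixed to the stand at x = 85, y = -61 mm in the stand's frame
- post (a point): red upright thumb post on the clip's arm, 14 mm diameter, standing from 28 to 72 mm above the shelf, 85 mm from the swing axis; the point is on its axis, 50 mm above the shelf. This is what the clip is swung by
- roller: black nylon roller under the clip's arm, right below the post, turning freely about its upright axis: 12 mm diameter, from 13.5 to 24 mm above the shelf; origin on its axis 19 mm above the shelf. It meets the middle of the tile's near (-y) edge and shoves the tile home and square. There is no give in it: the force rises steeply once the tile is home. A good bearing force is 6 to 12 N
- kettle_mid (a point): bystander, not to be disturbed: aluminium kettle with a black bail handle, 165 mm across, 196 mm high; point 60 mm above its underside
- saucer_a_mid (a point): bystander, not to be disturbed: white ceramic saucer, 120 mm across, 16 mm high; its centre
- saucer_b_mid (a point): bystander, not to be disturbed: blue ceramic saucer, 120 mm across, 16 mm high; its centre
- sugar_mid (a point): bystander, not to be disturbed: clear glass sugar bowl with a greenish glass lid fitted, 92 mm across, 93 mm high; its centre
- holder_mid (a point): bystander, not to be disturbed: stainless teaspoon holder, 60 mm across, 85 mm high, with three spoons standing up to 135 mm; centre of the holder
- cup_mid (a point): bystander, not to be disturbed: green ceramic cup with a handle, 80 mm across, 75 mm high; its centre
There are look-alikes about, which are no part of the job. Of the things like the tile, leave any that is pink or purple; of the rest the larger one is meant.

How it is judged:
On the way, in this order (a step that is already met when the one before it is completed fails the run):
1. the tile is home and the roller presses it against the fence (more than 3 N at both faces) for 1.5 s (y of tile in the frame of fence above -0.0635 m and angle between the x axis of tile and the x axis of fence, either way round below 0.035 rad and contact force between roller and tile above 3 N and contact force between tile and fence above 3 N), for 1.5 s.
2. the clip is swung back to its parking stop (value of joint clip below 0.08 rad), for 0.2 s.
At the end, for the whole second after the job is handed in: The tile lies flat and at rest, within 2.5 mm of the fence and square to it within 0.035 rad; the clip is back within 0.08 rad of its parking stop (y of tile in the frame of fence above -0.0635 m and angle between the x axis of tile and the x axis of fence, either way round below 0.035 rad and value of joint clip below 0.08 rad and linear speed of tile below 0.01 m/s and angle between tile's own z axis and vertical below 0.03 rad); the robot touches nothing.
It fails at once if the roller bears on the tile's edge with more than 25 N (contact force between roller and tile above 25 N).
It fails at once if the robot touches the tile (contact force between any of the fingers, the arm and tile above 0.5 N).
It fails at once if a bystander is shifted by more than 20 mm (distance of any of kettle_mid, saucer_a_mid, saucer_b_mid, sugar_mid, holder_mid, cup_mid from where it was at the start of the episode above 0.02 m).
It also fails if it takes over 72 s, if anything falls off the work surface, if the arm or the gripper's body presses on something with over 40 N, if the wrist force passes 120 N, or if a joint passes its speed limit or range.

## Working session

There is one attempt and no reset: what is moved stays moved. The work goes in short steps, Python scripts to look and compute and a tool call to move; the robot and the scene stay as the last step left them, time stands still between calls to the robot, and variables do not carry over. Pictures are saved under pics/ and viewed, and the job is handed in when it is done.

Besides the shell and the picture viewer there is one more tool, called as name(argument=value, ...) on one line, values as JSON. send_rows: Moves the arm, as the interface text tells. Its arguments: {"type":"object","properties":{"commands":{"type":"array","items":{"type":"object","properties":{"translation":{"type":"array","items":{"type":"number"}},"rot":{"type":"array","items":{"type":"number"}},"grip":{"type":"number"}}}},"force":{"type":"number"}},"required":["commands"]}

```bash
ls; mkdir -p pics; python3 - <<'E'
from station import *
import cv2,numpy as np
for n in ["side","top"]:
    c=read_camera(n); cv2.imwrite(f"pics/{n}0.png",c["pixels"][:,:,::-1]); np.savez(f"{n}0.npz",**c)
    print(n,c["mtx"].tolist(),np.round(c["extrinsics"],3).tolist())
print(get_obs())
E
```

```text
pics
side [[389.0966669674764, 0.0, 319.96999902499584], [0.0, 389.0966669674764, 204.33524160479786], [0.0, 0.0, 1.0]] [[-0.664, 0.553, -0.503, 0.076], [-0.747, -0.498, 0.44, 0.413], [-0.007, 0.669, 0.744, 0.772], [0.0, 0.0, 0.0, 1.0]]
top [[441.55823268177136, 0.0, 315.54320016902153], [0.0, 441.55823268177136, 197.02041651730784], [0.0, 0.0, 1.0]] [[-0.021, 0.993, -0.117, 0.4], [-1.0, -0.023, -0.021, -0.024], [-0.024, 0.117, 0.993, 1.229], [0.0, 0.0, 0.0, 1.0]]
{'t': 0.1, 'q': array([ 1.00689639,  0.47770609,  0.02235449,  1.55634139, -0.01147366,
        1.10929799, -0.08307219]), 'joint_vel': array([ 0.00032324, -0.00134767, -0.00130257, -0.00335713, -0.00053007,
       -0.0013805 ,  0.00027008]), 'joint_torque': array([ 5.28838325e-03, -5.97760856e+01,  1.61428783e+00, -2.81954080e+01,
        1.28572300e-02,  5.07191449e-03, -2.71413518e-05]), 'eef_pos': array([ 0.29688144, -0.6056504 ,  0.24743548]), 'tool_rot': array([-3.65845569e-04,  8.48594116e-01, -5.29043824e-01, -7.25181989e-04]), 'contact_force': array([ 0.14343841,  0.81319662, -0.47898307]), 'torque': array([ 0.05212673, -0.01358984,  0.01033778]), 'gripper_width': 1.0019250193223572}
```

View pics/side0.png

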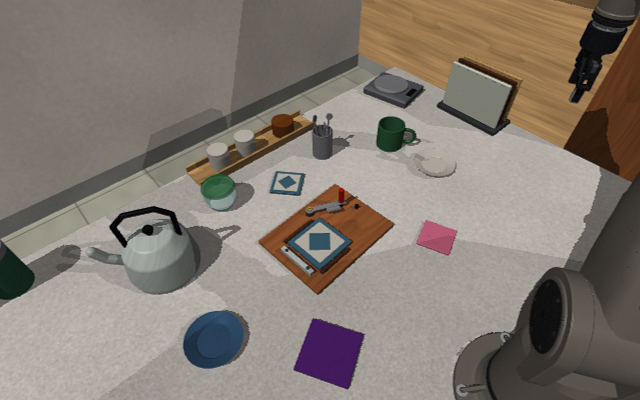

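View pics/top0.png

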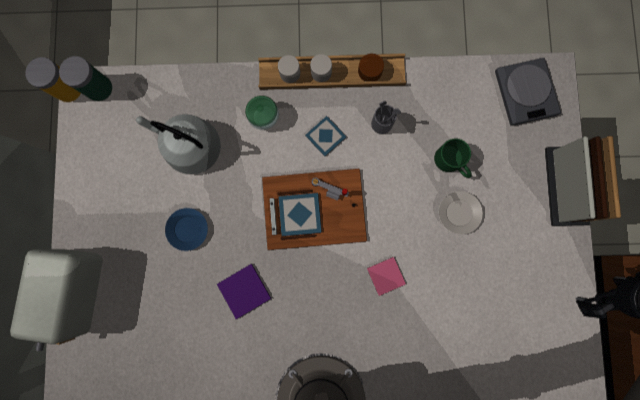

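The tile candidates in the top view are:
- (299,214): blue-grey with a white panel, on the board
- (326,136): similar, but smaller and loose on the shelf
- (387,275): pink
- (244,291): purple

Pink and purple are ruled out, so the larger blue-grey one, on the stand, should be the tile. I'll confirm that in a crop.

```bash
python3 - <<'E'
import cv2
a=cv2.imread("pics/top0.png")[110:260,250:400]; b=cv2.imread("pics/side0.png")[160:300,250:410]
cv2.imwrite("pics/top0c.png",cv2.resize(a,None,fx=4,fy=4,interpolation=cv2.INTER_CUBIC))
cv2.imwrite("pics/side0c.png",cv2.resize(b,None,fx=4,fy=4,interpolation=cv2.INTER_CUBIC))
E
```

```text
(no output)
```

View pics/top0c.png

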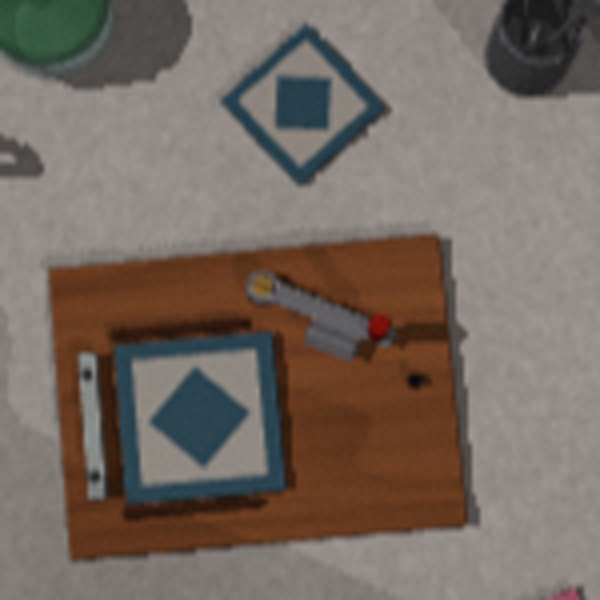

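View pics/side0c.png

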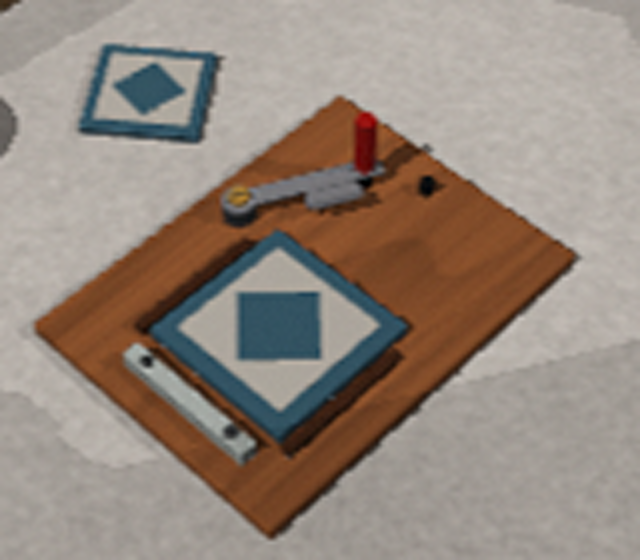

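The crop confirms it: the tile is the one on the stand, at crop (200,415). The fence is to its left, the brass screw is at crop (262,287) and the red post at (380,327). Next I'll measure positions.

```bash
cat > h.py <<'E'
import numpy as np,cv2
def ray(c,u,v):
    K=c["mtx"];E=c["extrinsics"]
    d=np.array([(u-K[0,2])/K[0,0],-(v-K[1,2])/K[1,1],-1.0]); return E[:3,3],E[:3,:3]@d
def onz(c,u,v,z):
    o,d=ray(c,u,v); return o+d*(z-o[2])/d[2]
def proj(c,p):
    q=np.linalg.inv(c["extrinsics"])@np.r_[p,1]; K=c["mtx"]
    return np.array([K[0,2]+K[0,0]*q[0]/-q[2],K[1,2]+K[1,1]*-q[1]/-q[2]])
def tri(r):
    A=0;b=0
    for o,d in r:
        d=d/np.linalg.norm(d);P=np.eye(3)-np.outer(d,d);A=A+P;b=b+P@o
    p=np.linalg.solve(A,b); return p,[np.linalg.norm(np.cross(p-o,d/np.linalg.norm(d))) for o,d in r]
def cents(c,f,roi,minA=3):
    u0,v0,u1,v1=roi
    im=c["pixels"][v0:v1,u0:u1]; h=cv2.cvtColor(im,cv2.COLOR_RGB2HSV)
    m=f(h).astype(np.uint8)*255
    n,l,s,ce=cv2.connectedComponentsWithStats(m)
    return [(ce[i]+[u0,v0],s[i,4],s[i,:4]+[u0,v0,0,0]) for i in range(1,n) if s[i,4]>=minA],m
E
python3 - <<'E'
from h import *
np.set_printoptions(precision=4,suppress=True)
T=dict(np.load("top0.npz"));S=dict(np.load("side0.npz"))
red=lambda h:((h[...,0]<6)|(h[...,0]>174))&(h[...,1]>170)&(h[...,2]>90)
gold=lambda h:(h[...,0]>15)&(h[...,0]<30)&(h[...,1]>90)&(h[...,2]>100)
blue=lambda h:(h[...,0]>90)&(h[...,0]<110)&(h[...,1]>90)
board=lambda h:(h[...,0]<16)&(h[...,1]>110)
for nm,c,roi in(("top",T,(255,165,375,255)),("side",S,(250,180,400,300))):
    for k,f,a in(("red",red,4),("gold",gold,3),("blue",blue,100),("board",board,500)):
        r,m=cents(c,f,roi,a); print(nm,k,[(x[0],x[1],x[2]) for x in r])
        if k in("blue","board"):
            cs,_=cv2.findContours(m,cv2.RETR_EXTERNAL,cv2.CHAIN_APPROX_NONE)
            q=max(cs,key=cv2.contourArea); rr=cv2.approxPolyDP(cv2.convexHull(q),5,True)[:,0]+[roi[0],roi[1]]
            z=.022 if k=="blue" else .012
            for p in rr: print("   ",p,onz(c,*p,z))
E
```

```text
top red [(array([344.25, 190.85]), np.int32(20), array([342, 189,   5,   5]))]
top gold [(array([315., 181.]), np.int32(21), array([313, 179,   5,   5]))]
top blue [(array([299.6329, 214.777 ]), np.int32(444), array([279, 194,  42,  41])), (array([299.3488, 213.7794]), np.int32(281), array([288, 203,  23,  23]))]
    [317 194] [ 0.5508 -0.0024  0.022 ]
    [320 231] [ 0.4489 -0.0084  0.022 ]
    [282 234] [0.443  0.0956 0.022 ]
    [279 197] [0.545  0.1026 0.022 ]
top board [(array([318.956 , 208.3189]), np.int32(5046), array([262, 169, 105,  81]))]
    [359 170] [ 0.6167 -0.1208  0.012 ]
    [366 240] [ 0.422  -0.1336  0.012 ]
    [268 249] [0.4031 0.1355 0.012 ]
    [263 177] [0.6036 0.1479 0.012 ]
side red [(array([340.3043, 194.2174]), np.int32(46), array([339, 188,   5,  15]))]
side gold [(array([309.25, 208.5 ]), np.int32(24), array([307, 206,   6,   6]))]
side blue [(array([286.4672, 189.4015]), np.int32(137), array([270, 180,  33,  15])), (array([319.0632, 245.1313]), np.int32(617), array([288, 218,  63,  52])), (array([319.3194, 240.829 ]), np.int32(310), array([310, 233,  20,  17]))]
    [320 218] [ 0.5486 -0.0007  0.022 ]
    [350 243] [ 0.4429 -0.0023  0.022 ]
    [319 269] [0.438  0.1006 0.022 ]
    [288 241] [0.5462 0.1038 0.022 ]
side board [(array([329.5474, 234.8509]), np.int32(4991), array([259, 184, 135, 110]))]
    [335 184] [ 0.6185 -0.1181  0.012 ]
    [393 223] [ 0.4199 -0.1318  0.012 ]
    [316 293] [0.4014 0.1419 0.012 ]
    [259 240] [0.602  0.1503 0.012 ]
```

```bash
python3 - <<'E'
from h import *
np.set_printoptions(precision=4,suppress=True)
T=dict(np.load("top0.npz"));S=dict(np.load("side0.npz"))
st=onz(T,315,181,.029);ss=onz(S,309.25,208.5,.029);print("screw",st,ss)
print(tri([ray(T,315,181),ray(S,309.25,208.5)]))
# post: top circle (z=.072) in top view; side blob centre ~ z .05
print("post", tri([ray(T,344.25,190.85),ray(S,340.3,194.2)]), onz(T,344.25,190.85,.068), onz(S,340.3,194.2,.05),onz(S,340.5,189.3,.070))
board=lambda h:(h[...,0]<16)&(h[...,1]>110)
for c,roi in((T,(255,165,375,255)),(S,(250,180,400,300))):
    r,m=cents(c,board,roi,500)
    cs,_=cv2.findContours(m,cv2.RETR_EXTERNAL,cv2.CHAIN_APPROX_NONE)
    q=cv2.convexHull(max(cs,key=cv2.contourArea))[:,0]+[roi[0],roi[1]]
    P=np.array([onz(c,*p,.012)[:2] for p in q])*1000
    print("board",cv2.minAreaRect(P.astype(np.float32)))
# fence: bright, low sat
f=lambda h:(h[...,1]<60)&(h[...,2]>140)
for c,roi in((T,(264,190,280,245)),(S,(275,240,320,285))):
    r,m=cents(c,f,roi,10);print([(x[0],x[1],x[2]) for x in r])
    for x in r:print(onz(c,*x[0],.025))
E
```

```text
screw [0.5861 0.0022 0.029 ] [0.586  0.0025 0.029 ]
(array([0.5862, 0.0023, 0.0286]), [np.float64(5.887662248301717e-05), np.float64(5.8876622482840864e-05)])
post (array([ 0.5543, -0.076 ,  0.0511]), [np.float64(0.0004514465909633544), np.float64(0.0004514465909633373)]) [ 0.5518 -0.0755  0.068 ] [ 0.5554 -0.0765  0.05  ] [ 0.5541 -0.075   0.07  ]
board ((511.7608947753906, 8.175140380859375), (203.01068115234375, 273.5146789550781), 3.816176652908325)
board ((509.1253356933594, 11.047042846679688), (205.20230102539062, 276.3169860839844), 3.7888667583465576)
[]
[(array([308.5622, 248.6517]), np.int32(201), array([295, 240,  25,  22])), (array([294.5969, 257.5116]), np.int32(129), array([281, 246,  26,  23])), (array([284.7751, 275.4545]), np.int32(418), array([275, 258,  30,  27])), (array([309.4667, 270.5333]), np.int32(15), array([306, 269,   7,   4]))]
[0.4946 0.083  0.025 ]
[0.4972 0.1231 0.025 ]
[0.4748 0.1695 0.025 ]
[0.4478 0.1204 0.025 ]
```

Estimates so far:

| Quantity | Value |
|---|---|
| Screw | (0.586, 0.002) |
| Post | (0.554, -0.076) |
| Stand yaw | about 3.8° |
| Clip arm direction | -112° |

First I'll move above the post at the present height.

send_rows(commands=[{"translation": [-0.01, -0.013, 0], "rot": [0, 0, 0], "grip": 0.034}, {"translation": [-0.018, -0.023, 0], "rot": [0, 0, 0], "grip": 0.034}, {"translation": [-0.019, -0.024, 0], "rot": [0, 0, 0], "grip": 0.034}, {"translation": [-0.019, -0.024, 0], "rot": [0, 0, 0], "grip": 0.034}, {"translation": [-0.019, -0.024, 0], "rot": [0, 0, 0], "grip": 0.034}])

```text
t: 0.52
eef_pos: [0.3568, -0.4808, 0.2478]
tool_rot: [-0.0, 0.848, -0.529, -0.0]
contact_force: [0.8, 0.3, 0.2]
gripper_width: 0.405
```

send_rows(commands=[{"translation": [-0.019, -0.024, 0], "rot": [0, 0, 0], "grip": 0.034}, {"translation": [-0.019, -0.024, 0], "rot": [0, 0, 0], "grip": 0.034}, {"translation": [-0.019, -0.024, 0], "rot": [0, 0, 0], "grip": 0.034}, {"translation": [-0.019, -0.024, 0], "rot": [0, 0, 0], "grip": 0.034}, {"translation": [-0.019, -0.024, 0], "rot": [0, 0, 0], "grip": 0.034}])

```text
t: 0.93
eef_pos: [0.4228, -0.3426, 0.248]
tool_rot: [0.0, 0.849, -0.529, -0.0]
contact_force: [0.6, -0.4, -1.1]
gripper_width: 0.399
```

send_rows(commands=[{"translation": [-0.019, -0.024, 0], "rot": [0, 0, 0], "grip": 0.034}, {"translation": [-0.019, -0.024, 0], "rot": [0, 0, 0], "grip": 0.034}, {"translation": [-0.019, -0.024, 0], "rot": [0, 0, 0], "grip": 0.034}, {"translation": [-0.019, -0.024, 0], "rot": [0, 0, 0], "grip": 0.034}, {"translation": [-0.019, -0.024, 0], "rot": [0, 0, 0], "grip": 0.034}])

```text
t: 1.35
eef_pos: [0.4887, -0.2045, 0.2481]
tool_rot: [0.0, 0.849, -0.529, -0.0]
contact_force: [0.6, -1.0, 0.9]
gripper_width: 0.395
```

send_rows(commands=[{"translation": [-0.019, -0.024, 0], "rot": [0, 0, 0], "grip": 0.034}, {"translation": [-0.019, -0.024, 0], "rot": [0, 0, 0], "grip": 0.034}, {"translation": [-0.019, -0.024, 0], "rot": [0, 0, 0], "grip": 0.034}, {"translation": [-0.011, -0.02, 0], "rot": [0, 0, 0], "grip": 0.034}, {"translation": [0, 0, 0], "rot": [0, 0, 0], "grip": 0.034}])

```text
t: 1.77
eef_pos: [0.5434, -0.0985, 0.2482]
tool_rot: [-0.002, 0.851, -0.526, -0.0]
contact_force: [0.0, 0.3, 0.4]
gripper_width: 0.4
```

send_rows(commands=[{"translation": [0, 0, 0], "rot": [0, 0, -7], "grip": 0.034}, {"translation": [0, 0, 0], "rot": [0, 0, -7], "grip": 0.034}, {"translation": [0, 0, 0], "rot": [0, 0, -7], "grip": 0.034}, {"translation": [0, 0, 0], "rot": [0, 0, -7], "grip": 0.034}, {"translation": [0, 0, 0], "rot": [0, 0, -7], "grip": 0.034}])

```text
t: 2.18
eef_pos: [0.5407, -0.1051, 0.2479]
tool_rot: [0.0, 0.969, -0.247, -0.0]
contact_force: [-0.0, -0.6, 0.4]
gripper_width: 0.399
```

send_rows(commands=[{"translation": [0, 0, 0], "rot": [0, 0, -6.7], "grip": 0.034}, {"translation": [0, 0, 0], "rot": [0, 0, 0], "grip": 0.034}, {"translation": [0, 0, 0], "rot": [0, 0, 0], "grip": 0.034}, {"translation": [0, 0, 0], "rot": [0, 0, 0], "grip": 0.034}, {"translation": [0, 0, 0], "rot": [0, 0, 0], "grip": 0.034}])

```text
t: 2.6
eef_pos: [0.5411, -0.1046, 0.2482]
tool_rot: [0.0, 0.981, -0.194, -0.0]
contact_force: [-0.2, 1.1, -0.4]
gripper_width: 0.398
```

```bash
python3 - <<'E'
from h import *
from station import *
np.set_printoptions(precision=4,suppress=True)
c=read_camera("wrist");np.savez("w1.npz",**c)
cv2.imwrite("pics/w1.png",c["pixels"][:,:,::-1])
o=get_obs();print(o["t"],o["eef_pos"],o["contact_force"])
red=lambda h:((h[...,0]<6)|(h[...,0]>174))&(h[...,1]>170)&(h[...,2]>60)
for x in cents(c,red,(0,0,640,400),20)[0]:print(x)
print(proj(c,[.5543,-.076,.05]),proj(c,[.5543,-.076,.072]),proj(c,[.5543,-.076,.028]),proj(c,[.5862,.0023,.028]))
E
```

```text
2.65 [ 0.5411 -0.1045  0.2482] [-0.0613  0.2651 -0.4117]
(array([315.3557, 148.9536]), np.int32(194), array([309, 140,  14,  18]))
[317.4139 147.5691] [317.4683 150.5337] [317.3662 144.9686] [317.2641  62.3947]
```

View pics/w1.png

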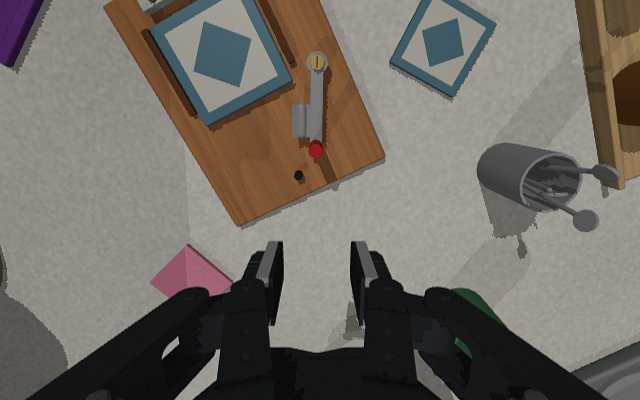

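The wrist view shows the post top at (316,149) and the screw at (317,62), within 2 px of my estimate. The pads straddle the post's line, so I'll move over it and go down.

send_rows(commands=[{"translation": [0, -0.01, 0.01], "rot": [0, 0, 0], "grip": 0.034}, {"translation": [0.001, -0.0115, 0.02], "rot": [0, 0, 0], "grip": 0.034}, {"translation": [0, -0.01, 0.02], "rot": [0, 0, 0], "grip": 0.034}, {"translation": [0, 0, 0.02], "rot": [0, 0, 0], "grip": 0.034}, {"translation": [0, 0, 0.01], "rot": [0, 0, 0], "grip": 0.034}])

```text
t: 3.07
eef_pos: [0.5529, -0.0739, 0.1654]
tool_rot: [-0.0, 0.981, -0.192, -0.002]
contact_force: [0.4, -0.4, -0.8]
gripper_width: 0.4
```

send_rows(commands=[{"translation": [0, 0, 0.01], "rot": [0, 0, 0], "grip": 0.034}, {"translation": [0, 0, 0.005], "rot": [0, 0, 0], "grip": 0.034}, {"translation": [0, 0, 0], "rot": [0, 0, 0], "grip": 0.034}, {"translation": [0, 0, 0], "rot": [0, 0, 0], "grip": 0.034}, {"translation": [0, 0, 0], "rot": [0, 0, 0], "grip": 0.034}])

```text
t: 3.48
eef_pos: [0.5547, -0.0759, 0.1542]
tool_rot: [-0.0, 0.981, -0.193, 0.001]
contact_force: [0.1, -0.1, -0.8]
gripper_width: 0.396
```

```bash
python3 - <<'E'
from h import *
from station import *
np.set_printoptions(precision=4,suppress=True)
c=read_camera("wrist")
cv2.imwrite("pics/w2.png",c["pixels"][:,:,::-1])
o=get_obs();print(o["t"],o["eef_pos"],o["contact_force"])
red=lambda h:((h[...,0]<6)|(h[...,0]>174))&(h[...,1]>170)&(h[...,2]>60)
for x in cents(c,red,(0,0,640,400),20)[0]:print(x)
E
```

```text
3.5333 [ 0.5547 -0.0759  0.1543] [ 0.0102  0.2058 -0.0662]
(array([312.5049, 206.701 ]), np.int32(515), array([303, 190,  19,  33]))
```

View pics/w2.png

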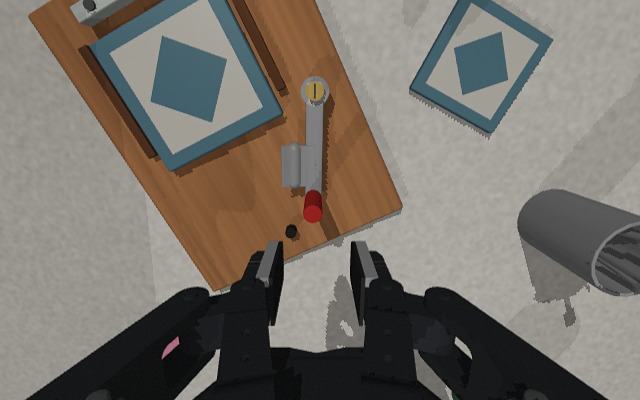

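The post is at column 312.5 and the pads' centre at about 317, so I'll shift 3 mm along tool -x and then descend.

send_rows(commands=[{"translation": [-0.003, 0, 0.005], "rot": [0, 0, 0], "grip": 0.034}, {"translation": [0, 0, 0.01], "rot": [0, 0, 0], "grip": 0.034}, {"translation": [0, 0, 0.015], "rot": [0, 0, 0], "grip": 0.034}, {"translation": [0, 0, 0.015], "rot": [0, 0, 0], "grip": 0.034}, {"translation": [0, 0, 0.012], "rot": [0, 0, 0], "grip": 0.034}])

```text
t: 3.95
eef_pos: [0.5506, -0.0745, 0.0948]
tool_rot: [0.0, 0.981, -0.192, -0.001]
contact_force: [-0.0, -0.5, -0.2]
gripper_width: 0.398
```

send_rows(commands=[{"translation": [0, 0, 0.01], "rot": [0, 0, 0], "grip": 0.034}, {"translation": [0, 0, 0.01], "rot": [0, 0, 0], "grip": 0.034}, {"translation": [0, 0, 0.01], "rot": [0, 0, 0], "grip": 0.034}, {"translation": [0, 0, 0.007], "rot": [0, 0, 0], "grip": 0.034}, {"translation": [0, 0, 0.003], "rot": [0, 0, 0], "grip": 0.034}])

```text
t: 4.37
eef_pos: [0.5508, -0.0745, 0.0551]
tool_rot: [0.0, 0.981, -0.192, -0.001]
contact_force: [-0.2, -0.7, -0.1]
gripper_width: 0.4
```

```bash
python3 - <<'E'
from h import *
from station import *
np.set_printoptions(precision=4,suppress=True)
c=read_camera("wrist")
cv2.imwrite("pics/w3.png",c["pixels"][:,:,::-1])
c=read_camera("side")
cv2.imwrite("pics/s3.png",cv2.resize(c["pixels"][140:300,240:440,::-1],None,fx=4,fy=3.75))
o=get_obs();print(o["t"],o["eef_pos"],o["contact_force"])
E
```

```text
4.4667 [ 0.5511 -0.0745  0.0558] [-0.1964 -0.444   0.727 ]
```

View pics/w3.png

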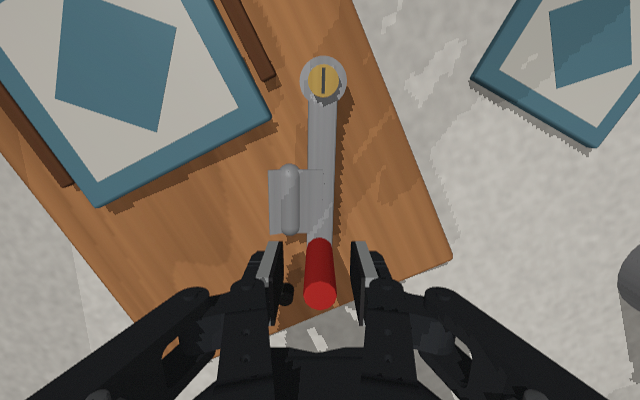

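View pics/s3.png

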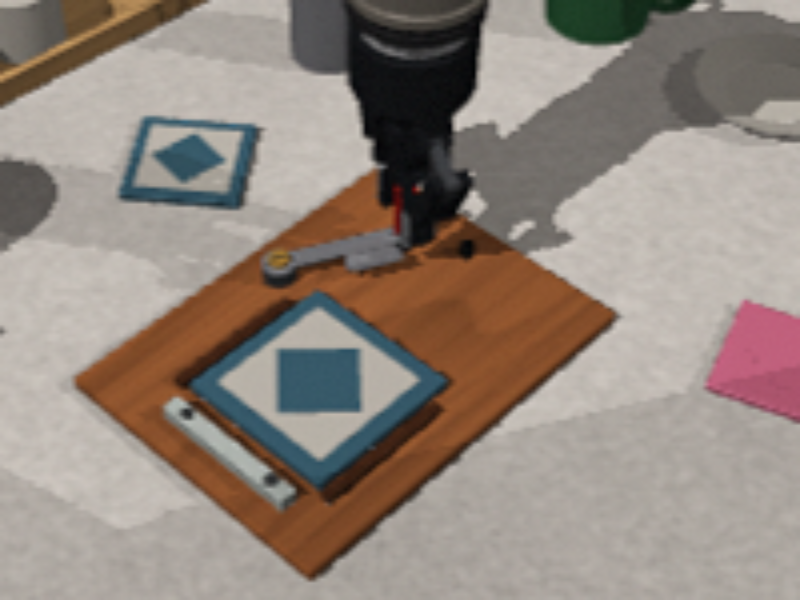

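The post stands between the pads. I'll check the height of the black peg, then narrow the jaws to a cage around the post.

```bash
python3 - <<'E'
from h import *
T=dict(np.load("top0.npz"));S=dict(np.load("side0.npz"))
print(tri([ray(T,353.7,205),ray(S,356.7,206)]))
E
```

```text
(array([ 0.51894089, -0.1025735 ,  0.01547463]), [np.float64(0.00032724405407753653), np.float64(0.0003272440540776569)])
```

send_rows(commands=[{"translation": [0, 0, 0], "rot": [0, 0, 0], "grip": 0.018}, {"translation": [0, 0, 0], "rot": [0, 0, 0], "grip": 0.018}, {"translation": [0, 0, 0], "rot": [0, 0, 0], "grip": 0.018}, {"translation": [0, 0, 0], "rot": [0, 0, 0], "grip": 0.018}, {"translation": [0, 0, 0], "rot": [0, 0, 0], "grip": 0.018}], force=60)

```text
t: 4.88
eef_pos: [0.5515, -0.0746, 0.0566]
tool_rot: [0.0, 0.981, -0.192, 0.0]
contact_force: [-0.5, -0.1, -0.3]
gripper_width: 0.209
```

The peg's top is at about 20 mm, well below the fingertips. Now swinging clockwise.

send_rows(commands=[{"translation": [-0.003, 0, 0], "rot": [0, 0, 2], "grip": 0.018}, {"translation": [-0.0044, -0.0001, 0], "rot": [0, 0, 3], "grip": 0.018}, {"translation": [-0.0059, -0.0002, 0], "rot": [0, 0, 4], "grip": 0.018}, {"translation": [-0.0059, -0.0002, 0], "rot": [0, 0, 4], "grip": 0.018}, {"translation": [-0.0059, -0.0002, 0], "rot": [0, 0, 4], "grip": 0.018}])

```text
t: 5.3
eef_pos: [0.5305, -0.0618, 0.0567]
tool_rot: [-0.0, 0.941, -0.337, 0.001]
contact_force: [1.9, 0.4, -0.3]
gripper_width: 0.207
```

send_rows(commands=[{"translation": [-0.0059, -0.0002, 0], "rot": [0, 0, 4], "grip": 0.018}, {"translation": [-0.0059, -0.0002, 0], "rot": [0, 0, 4], "grip": 0.018}, {"translation": [-0.0059, -0.0002, 0], "rot": [0, 0, 4], "grip": 0.018}, {"translation": [-0.0044, -0.0001, 0], "rot": [0, 0, 3], "grip": 0.018}, {"translation": [-0.0044, -0.0001, 0], "rot": [0, 0, 3], "grip": 0.018}])

```text
t: 5.72
eef_pos: [0.5129, -0.0421, 0.0568]
tool_rot: [-0.001, 0.877, -0.48, 0.001]
contact_force: [2.0, -1.4, 0.5]
gripper_width: 0.209
```

```bash
cat > st.py <<'E'
from station import *
import numpy as np
o=get_obs();p=o["eef_pos"];q=o["tool_rot"];f=o["contact_force"]
psi=2*np.arctan2(q[2],q[1]);x=np.array([np.cos(psi),np.sin(psi)]);y=np.array([x[1],-x[0]])
d=p[:2]-[.5862,.0023];th=-1.958-np.arctan2(d[1],d[0]); th=(th+np.pi)%(2*np.pi)-np.pi
print("t %.2f z %.4f r %.4f theta %.3f psi %.1f | F-x %.1f Fy %.1f Fz %.1f (push resist in +x)"%(o["t"],p[2],np.hypot(*d),th,np.degrees(psi),f[:2]@x,f[:2]@y,f[2]),"tan err deg %.1f"%np.degrees((psi-(np.arctan2(d[1],d[0])+np.pi/2)+np.pi)%(2*np.pi)-np.pi))
E
python3 st.py
```

```text
t 5.72 z 0.0568 r 0.0857 theta 0.639 psi -57.3 | F-x 2.2 Fy -1.0 Fz 0.5 (push resist in +x) tan err deg 1.5
```

send_rows(commands=[{"translation": [-0.0022, 0, 0], "rot": [0, 0, 1.5], "grip": 0.018}, {"translation": [-0.0022, 0, 0], "rot": [0, 0, 1.5], "grip": 0.018}, {"translation": [-0.0015, 0, 0], "rot": [0, 0, 1], "grip": 0.018}, {"translation": [-0.0015, 0, 0], "rot": [0, 0, 1], "grip": 0.018}, {"translation": [-0.0015, 0, 0], "rot": [0, 0, 1], "grip": 0.018}])

```text
t: 6.13
eef_pos: [0.5078, -0.0346, 0.0564]
tool_rot: [-0.0, 0.851, -0.525, 0.0]
contact_force: [1.5, -1.2, 0.4]
gripper_width: 0.207
```

```bash
python3 st.py
```

```text
t 6.13 z 0.0564 r 0.0867 theta 0.743 psi -63.3 | F-x 1.8 Fy -0.8 Fz 0.4 (push resist in +x) tan err deg 1.5
```

send_rows(commands=[{"translation": [-0.0015, 0, 0], "rot": [0, 0, 1], "grip": 0.018}, {"translation": [-0.0015, 0, 0], "rot": [0, 0, 1], "grip": 0.018}, {"translation": [-0.0015, 0, 0], "rot": [0, 0, 1], "grip": 0.018}, {"translation": [-0.0015, 0, 0], "rot": [0, 0, 1], "grip": 0.018}, {"translation": [-0.0015, 0, 0], "rot": [0, 0, 1], "grip": 0.018}])

```text
t: 6.55
eef_pos: [0.5043, -0.0276, 0.0563]
tool_rot: [0.0, 0.828, -0.561, -0.0]
contact_force: [1.5, -1.4, -0.5]
gripper_width: 0.208
```

```bash
python3 st.py
```

```text
t 6.55 z 0.0563 r 0.0872 theta 0.833 psi -68.3 | F-x 1.8 Fy -0.9 Fz -0.5 (push resist in +x) tan err deg 1.7
```

send_rows(commands=[{"translation": [-0.0015, -0.0002, 0], "rot": [0, 0, 1], "grip": 0.018}, {"translation": [-0.0015, -0.0002, 0], "rot": [0, 0, 1], "grip": 0.018}, {"translation": [-0.0015, -0.0002, 0], "rot": [0, 0, 1], "grip": 0.018}, {"translation": [-0.0015, -0.0002, 0], "rot": [0, 0, 1], "grip": 0.018}, {"translation": [-0.001, -0.0001, 0], "rot": [0, 0, 0.7], "grip": 0.018}])

```text
t: 6.97
eef_pos: [0.5022, -0.0208, 0.0561]
tool_rot: [0.0, 0.804, -0.595, -0.0]
contact_force: [-0.5, -2.1, 1.5]
gripper_width: 0.211
```

```bash
python3 st.py; python3 - <<'E'
from station import *
import cv2
c=read_camera("side")
cv2.imwrite("pics/s4.png",cv2.resize(c["pixels"][150:290,240:415,::-1],None,fx=4,fy=4))
E
```

```text
t 6.97 z 0.0561 r 0.0871 theta 0.915 psi -73.0 | F-x 1.9 Fy 1.2 Fz 1.5 (push resist in +x) tan err deg 1.6
```

View pics/s4.png

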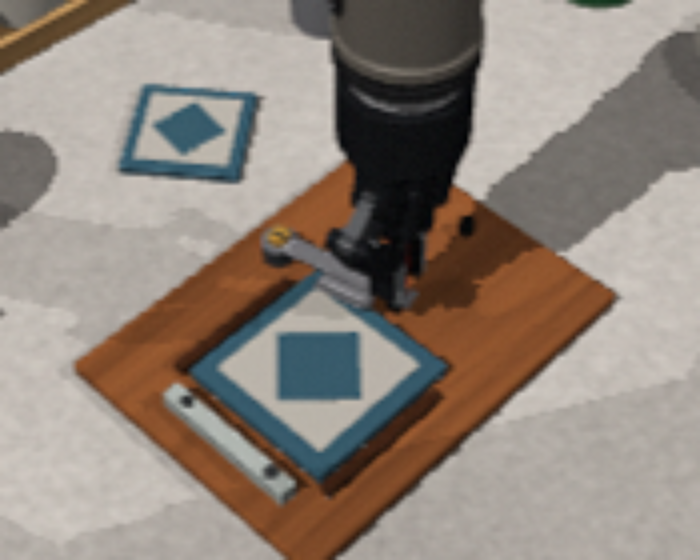

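The nose is at or over the tile's near edge. I'll continue in finer steps.

send_rows(commands=[{"translation": [-0.001, -0.0001, 0], "rot": [0, 0, 0.7], "grip": 0.018}, {"translation": [-0.001, -0.0001, 0], "rot": [0, 0, 0.7], "grip": 0.018}, {"translation": [-0.001, -0.0001, 0], "rot": [0, 0, 0.7], "grip": 0.018}, {"translation": [-0.001, -0.0001, 0], "rot": [0, 0, 0.7], "grip": 0.018}, {"translation": [-0.001, -0.0001, 0], "rot": [0, 0, 0.7], "grip": 0.018}])

```text
t: 7.43
eef_pos: [0.5016, -0.0159, 0.0561]
tool_rot: [0.0, 0.786, -0.619, -0.0]
contact_force: [-1.3, -2.1, -0.4]
gripper_width: 0.213
```

```bash
python3 st.py
```

```text
t 7.43 z 0.0561 r 0.0865 theta 0.972 psi -76.5 | F-x 1.8 Fy 1.7 Fz -0.4 (push resist in +x) tan err deg 1.4
```

send_rows(commands=[{"translation": [-0.001, -0.0001, 0], "rot": [0, 0, 0.7], "grip": 0.018}, {"translation": [-0.001, -0.0001, 0], "rot": [0, 0, 0.7], "grip": 0.018}, {"translation": [-0.001, -0.0001, 0], "rot": [0, 0, 0.7], "grip": 0.018}, {"translation": [-0.001, -0.0001, 0], "rot": [0, 0, 0.7], "grip": 0.018}, {"translation": [-0.001, -0.0001, 0], "rot": [0, 0, 0.7], "grip": 0.018}])

```text
t: 7.85
eef_pos: [0.5013, -0.0107, 0.0563]
tool_rot: [0.0, 0.766, -0.642, -0.0]
contact_force: [-0.6, -2.1, -0.5]
gripper_width: 0.212
```

```bash
python3 st.py
```

```text
t 7.85 z 0.0563 r 0.0858 theta 1.031 psi -80.0 | F-x 1.9 Fy 0.9 Fz -0.5 (push resist in +x) tan err deg 1.3
```

send_rows(commands=[{"translation": [-0.0008, 0, 0], "rot": [0, 0, 0.5], "grip": 0.018}, {"translation": [-0.0008, 0, 0], "rot": [0, 0, 0.5], "grip": 0.018}, {"translation": [-0.0008, 0, 0], "rot": [0, 0, 0.5], "grip": 0.018}, {"translation": [-0.0006, 0, 0], "rot": [0, 0, 0.4], "grip": 0.018}, {"translation": [-0.0006, 0, 0], "rot": [0, 0, 0.4], "grip": 0.018}])

```text
t: 8.27
eef_pos: [0.5009, -0.0074, 0.0563]
tool_rot: [0.0, 0.753, -0.658, 0.0]
contact_force: [-0.7, -2.9, -0.8]
gripper_width: 0.209
```

```bash
python3 st.py
```

```text
t 8.27 z 0.0563 r 0.0859 theta 1.071 psi -82.2 | F-x 2.8 Fy 1.1 Fz -0.8 (push resist in +x) tan err deg 1.3
```

send_rows(commands=[{"translation": [-0.0006, 0, 0], "rot": [0, 0, 0.4], "grip": 0.018}, {"translation": [-0.0006, 0, 0], "rot": [0, 0, 0.4], "grip": 0.018}, {"translation": [-0.0006, 0, 0], "rot": [0, 0, 0.4], "grip": 0.018}, {"translation": [-0.0006, 0, 0], "rot": [0, 0, 0.4], "grip": 0.018}, {"translation": [-0.0006, 0, 0], "rot": [0, 0, 0.4], "grip": 0.018}])

```text
t: 8.68
eef_pos: [0.5005, -0.0043, 0.0563]
tool_rot: [-0.0, 0.742, -0.671, 0.0]
contact_force: [-0.6, -3.0, -2.3]
gripper_width: 0.21
```

```bash
python3 st.py
```

```text
t 8.68 z 0.0563 r 0.0860 theta 1.107 psi -84.2 | F-x 2.9 Fy 0.9 Fz -2.3 (push resist in +x) tan err deg 1.4
```

send_rows(commands=[{"translation": [-0.0005, 0, 0], "rot": [0, 0, 0.3], "grip": 0.018}, {"translation": [-0.0005, 0, 0], "rot": [0, 0, 0.3], "grip": 0.018}, {"translation": [-0.0005, 0, 0], "rot": [0, 0, 0.3], "grip": 0.018}, {"translation": [-0.0005, 0, 0], "rot": [0, 0, 0.3], "grip": 0.018}, {"translation": [-0.0005, 0, 0], "rot": [0, 0, 0.3], "grip": 0.018}])

```text
t: 9.1
eef_pos: [0.5003, -0.0018, 0.0563]
tool_rot: [-0.0, 0.733, -0.68, 0.0]
contact_force: [-0.9, -2.7, -1.1]
gripper_width: 0.212
```

```bash
python3 st.py; python3 - <<'E'
from station import *
import cv2
c=read_camera("side")
cv2.imwrite("pics/s5.png",cv2.resize(c["pixels"][200:290,260:370,::-1],None,fx=6,fy=6,interpolation=cv2.INTER_CUBIC))
E
```

```text
t 9.10 z 0.0563 r 0.0860 theta 1.136 psi -85.7 | F-x 2.6 Fy 1.1 Fz -1.1 (push resist in +x) tan err deg 1.6
```

View pics/s5.png

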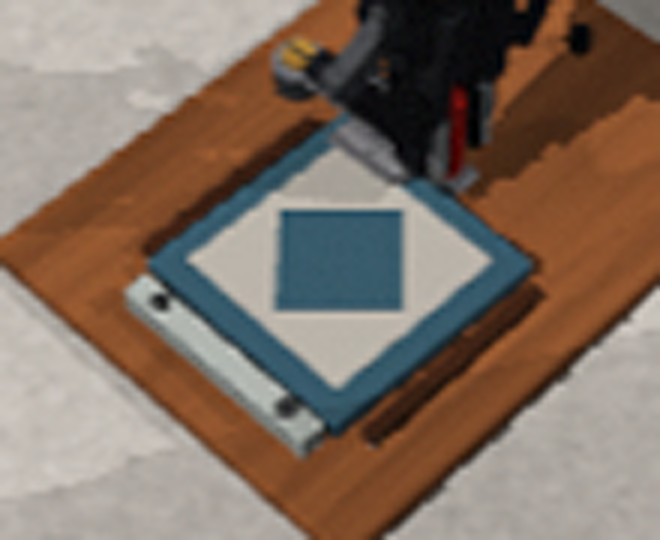

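The tile is now almost against the fence, so I'll use very small steps.

send_rows(commands=[{"translation": [-0.0003, 0, 0], "rot": [0, 0, 0.2], "grip": 0.018}, {"translation": [-0.0003, 0, 0], "rot": [0, 0, 0.2], "grip": 0.018}, {"translation": [-0.0003, 0, 0], "rot": [0, 0, 0.2], "grip": 0.018}, {"translation": [0, 0, 0], "rot": [0, 0, 0], "grip": 0.018}, {"translation": [0, 0, 0], "rot": [0, 0, 0], "grip": 0.018}])

```text
t: 9.57
eef_pos: [0.5003, -0.0009, 0.0563]
tool_rot: [-0.0, 0.73, -0.684, 0.0]
contact_force: [-0.3, -2.9, -2.6]
gripper_width: 0.209
```

```bash
python3 st.py
```

```text
t 9.57 z 0.0563 r 0.0860 theta 1.147 psi -86.3 | F-x 2.8 Fy 0.5 Fz -2.6 (push resist in +x) tan err deg 1.6
```

send_rows(commands=[{"translation": [-0.0003, 0, 0], "rot": [0, 0, 0.2], "grip": 0.018}, {"translation": [-0.0003, 0, 0], "rot": [0, 0, 0.2], "grip": 0.018}, {"translation": [-0.0003, 0, 0], "rot": [0, 0, 0.2], "grip": 0.018}, {"translation": [0, 0, 0], "rot": [0, 0, 0], "grip": 0.018}, {"translation": [0, 0, 0], "rot": [0, 0, 0], "grip": 0.018}])

```text
t: 9.98
eef_pos: [0.5002, -0.0, 0.0563]
tool_rot: [-0.0, 0.726, -0.688, 0.0]
contact_force: [-1.1, -3.5, -2.6]
gripper_width: 0.211
```

```bash
python3 st.py
```

```text
t 9.98 z 0.0563 r 0.0860 theta 1.157 psi -86.9 | F-x 3.4 Fy 1.3 Fz -2.6 (push resist in +x) tan err deg 1.6
```

send_rows(commands=[{"translation": [-0.0003, 0, 0], "rot": [0, 0, 0.2], "grip": 0.018}, {"translation": [-0.0003, 0, 0], "rot": [0, 0, 0.2], "grip": 0.018}, {"translation": [-0.0003, 0, 0], "rot": [0, 0, 0.2], "grip": 0.018}, {"translation": [0, 0, 0], "rot": [0, 0, 0], "grip": 0.018}, {"translation": [0, 0, 0], "rot": [0, 0, 0], "grip": 0.018}])

```text
t: 10.4
eef_pos: [0.5002, 0.0007, 0.0563]
tool_rot: [-0.0, 0.722, -0.691, 0.0]
contact_force: [1.9, -4.6, -3.7]
gripper_width: 0.209
```

```bash
python3 st.py
```

```text
t 10.40 z 0.0563 r 0.0860 theta 1.164 psi -87.5 | F-x 4.7 Fy -1.7 Fz -3.7 (push resist in +x) tan err deg 1.4
```

send_rows(commands=[{"translation": [-0.0003, 0, 0], "rot": [0, 0, 0.2], "grip": 0.018}, {"translation": [-0.0003, 0, 0], "rot": [0, 0, 0.2], "grip": 0.018}, {"translation": [-0.0002, 0, 0], "rot": [0, 0, 0.1], "grip": 0.018}, {"translation": [0, 0, 0], "rot": [0, 0, 0], "grip": 0.018}, {"translation": [0, 0, 0], "rot": [0, 0, 0], "grip": 0.018}])

```text
t: 10.82
eef_pos: [0.5002, 0.001, 0.0563]
tool_rot: [0.0, 0.719, -0.695, 0.0]
contact_force: [1.8, -4.7, -2.5]
gripper_width: 0.211
```

```bash
python3 st.py
```

```text
t 10.82 z 0.0563 r 0.0860 theta 1.169 psi -88.0 | F-x 4.8 Fy -1.7 Fz -2.5 (push resist in +x) tan err deg 1.1
```

send_rows(commands=[{"translation": [-0.0003, 0, 0], "rot": [0, 0, 0], "grip": 0.018}, {"translation": [-0.0003, 0, 0], "rot": [0, 0, 0], "grip": 0.018}, {"translation": [0, 0, 0], "rot": [0, 0, 0], "grip": 0.018}, {"translation": [0, 0, 0], "rot": [0, 0, 0], "grip": 0.018}, {"translation": [0, 0, 0], "rot": [0, 0, 0], "grip": 0.018}])

```text
t: 11.23
eef_pos: [0.5002, 0.0015, 0.0563]
tool_rot: [0.0, 0.719, -0.695, 0.0]
contact_force: [1.4, -6.3, -3.1]
gripper_width: 0.209
```

```bash
python3 st.py
```

```text
t 11.23 z 0.0563 r 0.0860 theta 1.174 psi -88.0 | F-x 6.4 Fy -1.2 Fz -3.1 (push resist in +x) tan err deg 1.4
```

send_rows(commands=[{"translation": [-0.0003, 0, 0], "rot": [0, 0, 0], "grip": 0.018}, {"translation": [-0.0003, 0, 0], "rot": [0, 0, 0], "grip": 0.018}, {"translation": [0, 0, 0], "rot": [0, 0, 0], "grip": 0.018}, {"translation": [0, 0, 0], "rot": [0, 0, 0], "grip": 0.018}, {"translation": [0, 0, 0], "rot": [0, 0, 0], "grip": 0.018}])

```text
t: 11.65
eef_pos: [0.5001, 0.002, 0.0563]
tool_rot: [0.0, 0.719, -0.695, 0.0]
contact_force: [1.3, -6.3, -2.0]
gripper_width: 0.211
```

```bash
python3 st.py
```

```text
t 11.65 z 0.0563 r 0.0861 theta 1.180 psi -88.0 | F-x 6.3 Fy -1.1 Fz -2.0 (push resist in +x) tan err deg 1.8
```

send_rows(commands=[{"translation": [-0.0003, 0, 0], "rot": [0, 0, 0], "grip": 0.018}, {"translation": [-0.0003, 0, 0], "rot": [0, 0, 0], "grip": 0.018}, {"translation": [-0.0002, 0, 0], "rot": [0, 0, 0], "grip": 0.018}, {"translation": [0, 0, 0], "rot": [0, 0, 0], "grip": 0.018}, {"translation": [0, 0, 0], "rot": [0, 0, 0], "grip": 0.018}])

```text
t: 12.07
eef_pos: [0.5001, 0.0022, 0.0563]
tool_rot: [0.0, 0.719, -0.695, 0.001]
contact_force: [1.6, -8.0, -1.8]
gripper_width: 0.207
```

```bash
python3 st.py
```

```text
t 12.07 z 0.0563 r 0.0861 theta 1.183 psi -88.1 | F-x 8.0 Fy -1.3 Fz -1.8 (push resist in +x) tan err deg 1.9
```

send_rows(commands=[{"translation": [-0.0003, 0, 0], "rot": [0, 0, 0], "grip": 0.018}, {"translation": [-0.0003, 0, 0], "rot": [0, 0, 0], "grip": 0.018}, {"translation": [0, 0, 0], "rot": [0, 0, 0], "grip": 0.018}, {"translation": [0, 0, 0], "rot": [0, 0, 0], "grip": 0.018}, {"translation": [0, 0, 0], "rot": [0, 0, 0], "grip": 0.018}])

```text
t: 12.48
eef_pos: [0.5001, 0.0023, 0.0563]
tool_rot: [0.001, 0.719, -0.695, 0.001]
contact_force: [0.9, -9.5, -2.3]
gripper_width: 0.211
```

```bash
python3 st.py
```

```text
t 12.48 z 0.0563 r 0.0861 theta 1.184 psi -88.1 | F-x 9.5 Fy -0.6 Fz -2.3 (push resist in +x) tan err deg 1.9
```

send_rows(commands=[{"translation": [-0.0003, 0, 0], "rot": [0, 0, 0], "grip": 0.018}, {"translation": [0, 0, 0], "rot": [0, 0, 0], "grip": 0.018}, {"translation": [0, 0, 0], "rot": [0, 0, 0], "grip": 0.018}, {"translation": [0, 0, 0], "rot": [0, 0, 0], "grip": 0.018}, {"translation": [0, 0, 0], "rot": [0, 0, 0], "grip": 0.018}])

```text
t: 12.9
eef_pos: [0.5001, 0.0023, 0.0563]
tool_rot: [0.001, 0.719, -0.695, 0.001]
contact_force: [1.9, -9.2, -3.0]
gripper_width: 0.212
```

```bash
python3 st.py; python3 - <<'E'
from station import *
import cv2
c=read_camera("side")
cv2.imwrite("pics/s6.png",cv2.resize(c["pixels"][200:290,260:370,::-1],None,fx=6,fy=6,interpolation=cv2.INTER_CUBIC))
E
```

```text
t 12.90 z 0.0563 r 0.0861 theta 1.184 psi -88.1 | F-x 9.3 Fy -1.6 Fz -3.0 (push resist in +x) tan err deg 1.9
```

View pics/s6.png

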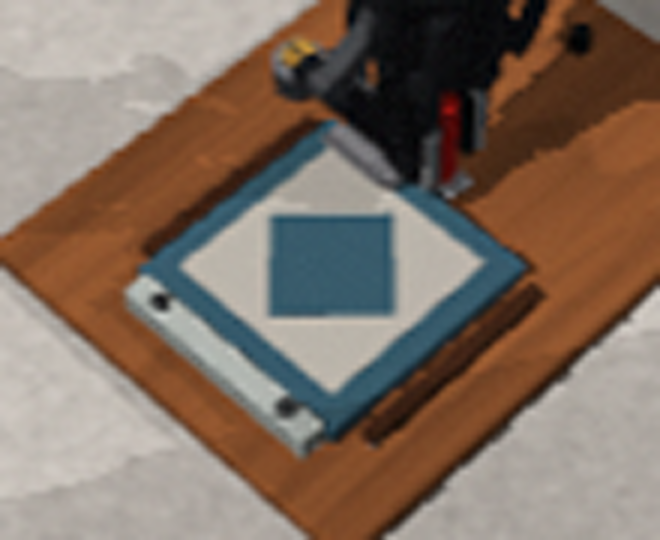

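The tile's edge now meets the fence all along its length, so I'll hold for more than 2 s.

send_rows(commands=[{"translation": [-0.0002, 0, 0], "rot": [0, 0, 0], "grip": 0.018}, {"translation": [0, 0, 0], "rot": [0, 0, 0], "grip": 0.018}, {"translation": [0, 0, 0], "rot": [0, 0, 0], "grip": 0.018}, {"translation": [0, 0, 0], "rot": [0, 0, 0], "grip": 0.018}, {"translation": [0, 0, 0], "rot": [0, 0, 0], "grip": 0.018}])

```text
t: 13.37
eef_pos: [0.5001, 0.0024, 0.0563]
tool_rot: [0.001, 0.719, -0.695, 0.001]
contact_force: [1.3, -11.5, -2.5]
gripper_width: 0.21
```

send_rows(commands=[{"translation": [0, 0, 0], "rot": [0, 0, 0], "grip": 0.018}, {"translation": [0, 0, 0], "rot": [0, 0, 0], "grip": 0.018}, {"translation": [0, 0, 0], "rot": [0, 0, 0], "grip": 0.018}, {"translation": [0, 0, 0], "rot": [0, 0, 0], "grip": 0.018}, {"translation": [0, 0, 0], "rot": [0, 0, 0], "grip": 0.018}])

```text
t: 13.78
eef_pos: [0.5001, 0.0023, 0.0563]
tool_rot: [0.001, 0.719, -0.695, 0.001]
contact_force: [1.2, -9.6, -2.1]
gripper_width: 0.213
```

send_rows(commands=[{"translation": [0, 0, 0], "rot": [0, 0, 0], "grip": 0.018}, {"translation": [0, 0, 0], "rot": [0, 0, 0], "grip": 0.018}, {"translation": [0, 0, 0], "rot": [0, 0, 0], "grip": 0.018}, {"translation": [0, 0, 0], "rot": [0, 0, 0], "grip": 0.018}, {"translation": [0, 0, 0], "rot": [0, 0, 0], "grip": 0.018}])

```text
t: 14.2
eef_pos: [0.5001, 0.0024, 0.0563]
tool_rot: [0.001, 0.719, -0.695, 0.001]
contact_force: [1.5, -10.0, -2.3]
gripper_width: 0.213
```

send_rows(commands=[{"translation": [0, 0, 0], "rot": [0, 0, 0], "grip": 0.018}, {"translation": [0, 0, 0], "rot": [0, 0, 0], "grip": 0.018}, {"translation": [0, 0, 0], "rot": [0, 0, 0], "grip": 0.018}, {"translation": [0, 0, 0], "rot": [0, 0, 0], "grip": 0.018}, {"translation": [0, 0, 0], "rot": [0, 0, 0], "grip": 0.018}])

```text
t: 14.62
eef_pos: [0.5001, 0.0023, 0.0563]
tool_rot: [0.001, 0.719, -0.695, 0.001]
contact_force: [1.7, -9.8, -1.9]
gripper_width: 0.211
```

send_rows(commands=[{"translation": [0, 0, 0], "rot": [0, 0, 0], "grip": 0.018}, {"translation": [0, 0, 0], "rot": [0, 0, 0], "grip": 0.018}, {"translation": [0, 0, 0], "rot": [0, 0, 0], "grip": 0.018}, {"translation": [0, 0, 0], "rot": [0, 0, 0], "grip": 0.018}, {"translation": [0, 0, 0], "rot": [0, 0, 0], "grip": 0.018}])

```text
t: 15.03
eef_pos: [0.5001, 0.0024, 0.0563]
tool_rot: [0.001, 0.719, -0.695, 0.001]
contact_force: [1.7, -10.4, -2.0]
gripper_width: 0.215
```

send_rows(commands=[{"translation": [0, 0, 0], "rot": [0, 0, 0], "grip": 0.018}, {"translation": [0, 0, 0], "rot": [0, 0, 0], "grip": 0.018}, {"translation": [0, 0, 0], "rot": [0, 0, 0], "grip": 0.018}, {"translation": [0, 0, 0], "rot": [0, 0, 0], "grip": 0.018}, {"translation": [0, 0, 0], "rot": [0, 0, 0], "grip": 0.018}])

```text
t: 15.45
eef_pos: [0.5001, 0.0023, 0.0563]
tool_rot: [0.001, 0.719, -0.695, 0.001]
contact_force: [1.6, -10.6, -2.5]
gripper_width: 0.212
```

```bash
python3 st.py
```

```text
t 15.45 z 0.0563 r 0.0861 theta 1.184 psi -88.1 | F-x 10.7 Fy -1.2 Fz -2.5 (push resist in +x) tan err deg 1.9
```

About 10 N was held for roughly 3 s, with clip friction taking about 1.4 N of that. Now swinging the clip back, slowly at first.

send_rows(commands=[{"translation": [0.001, 0, 0], "rot": [0, 0, 0], "grip": 0.018}, {"translation": [0.0015, 0, 0], "rot": [0, 0, 0], "grip": 0.018}, {"translation": [0.002, 0, 0], "rot": [0, 0, -1], "grip": 0.018}, {"translation": [0.002, 0, 0], "rot": [0, 0, -1], "grip": 0.018}, {"translation": [0.002, 0, 0], "rot": [0, 0, -1.5], "grip": 0.018}])

```text
t: 15.87
eef_pos: [0.5006, -0.0028, 0.0565]
tool_rot: [-0.001, 0.741, -0.671, -0.0]
contact_force: [0.3, 2.5, -0.4]
gripper_width: 0.212
```

```bash
python3 st.py
```

```text
t 15.87 z 0.0565 r 0.0858 theta 1.124 psi -84.3 | F-x -2.5 Fy -0.5 Fz -0.4 (push resist in +x) tan err deg 2.3
```

send_rows(commands=[{"translation": [0.002, 0, 0], "rot": [0, 0, -1.4], "grip": 0.018}, {"translation": [0.002, 0, 0], "rot": [0, 0, -1.4], "grip": 0.018}, {"translation": [0.002, 0, 0], "rot": [0, 0, -1.4], "grip": 0.018}, {"translation": [0.002, 0, 0], "rot": [0, 0, -1.4], "grip": 0.018}, {"translation": [0.002, 0, 0], "rot": [0, 0, -1.4], "grip": 0.018}])

```text
t: 16.28
eef_pos: [0.502, -0.0136, 0.0564]
tool_rot: [-0.0, 0.781, -0.625, 0.0]
contact_force: [-0.5, 1.0, 1.7]
gripper_width: 0.21
```

```bash
python3 st.py
```

```text
t 16.28 z 0.0564 r 0.0857 theta 0.997 psi -77.3 | F-x -1.0 Fy 0.2 Fz 1.7 (push resist in +x) tan err deg 2.0
```

send_rows(commands=[{"translation": [0.0022, 0, 0], "rot": [0, 0, -1.5], "grip": 0.018}, {"translation": [0.0022, 0, 0], "rot": [0, 0, -1.5], "grip": 0.018}, {"translation": [0.0022, 0, 0], "rot": [0, 0, -1.5], "grip": 0.018}, {"translation": [0.0022, 0, 0], "rot": [0, 0, -1.5], "grip": 0.018}, {"translation": [0.0022, 0, 0], "rot": [0, 0, -1.5], "grip": 0.018}])

```text
t: 16.7
eef_pos: [0.5048, -0.0246, 0.0563]
tool_rot: [0.0, 0.82, -0.573, 0.0]
contact_force: [-0.1, 1.7, 0.4]
gripper_width: 0.214
```

```bash
python3 st.py
```

```text
t 16.70 z 0.0563 r 0.0857 theta 0.864 psi -69.9 | F-x -1.6 Fy -0.5 Fz 0.4 (push resist in +x) tan err deg 1.8
```

send_rows(commands=[{"translation": [0.0044, -0.0001, 0], "rot": [0, 0, -3], "grip": 0.018}, {"translation": [0.0059, -0.0002, 0], "rot": [0, 0, -4], "grip": 0.018}, {"translation": [0.0059, -0.0002, 0], "rot": [0, 0, -4], "grip": 0.018}, {"translation": [0.0059, -0.0002, 0], "rot": [0, 0, -4], "grip": 0.018}, {"translation": [0.0059, -0.0002, 0], "rot": [0, 0, -4], "grip": 0.018}])

```text
t: 17.12
eef_pos: [0.5181, -0.0491, 0.0562]
tool_rot: [0.0, 0.904, -0.428, -0.0]
contact_force: [-0.2, 0.5, 0.7]
gripper_width: 0.213
```

send_rows(commands=[{"translation": [0.0059, -0.0002, 0], "rot": [0, 0, -4], "grip": 0.018}, {"translation": [0.0059, -0.0002, 0], "rot": [0, 0, -4], "grip": 0.018}, {"translation": [0.0044, -0.0001, 0], "rot": [0, 0, -3], "grip": 0.018}, {"translation": [0.0044, -0.0001, 0], "rot": [0, 0, -3], "grip": 0.018}, {"translation": [0.003, 0, 0], "rot": [0, 0, -2], "grip": 0.018}])

```text
t: 17.53
eef_pos: [0.5351, -0.0657, 0.056]
tool_rot: [0.0, 0.954, -0.299, -0.001]
contact_force: [-1.6, 1.1, 1.4]
gripper_width: 0.21
```

```bash
python3 st.py
```

```text
t 17.53 z 0.0560 r 0.0851 theta 0.257 psi -34.8 | F-x -1.9 Fy -0.0 Fz 1.4 (push resist in +x) tan err deg 2.1
```

send_rows(commands=[{"translation": [0.002, 0, 0], "rot": [0, 0, -1.4], "grip": 0.018}, {"translation": [0.002, 0, 0], "rot": [0, 0, -1.4], "grip": 0.018}, {"translation": [0.0015, 0, 0], "rot": [0, 0, -1], "grip": 0.018}, {"translation": [0.0015, 0, 0], "rot": [0, 0, -1], "grip": 0.018}, {"translation": [0.001, 0, 0], "rot": [0, 0, -0.7], "grip": 0.018}])

```text
t: 17.95
eef_pos: [0.542, -0.0692, 0.0561]
tool_rot: [0.0, 0.967, -0.254, -0.0]
contact_force: [-2.8, -0.2, -0.0]
gripper_width: 0.208
```

```bash
python3 st.py
```

```text
t 17.95 z 0.0561 r 0.0841 theta 0.166 psi -29.4 | F-x -2.4 Fy 1.5 Fz -0.0 (push resist in +x) tan err deg 2.3
```

send_rows(commands=[{"translation": [0.002, 0.0002, 0], "rot": [0, 0, -1.2], "grip": 0.018}, {"translation": [0.002, 0.0002, 0], "rot": [0, 0, -1.2], "grip": 0.018}, {"translation": [0.002, 0.0001, 0], "rot": [0, 0, -1.2], "grip": 0.018}, {"translation": [0.0015, 0, 0], "rot": [0, 0, -1], "grip": 0.018}, {"translation": [0.001, 0, 0], "rot": [0, 0, -0.6], "grip": 0.018}])

```text
t: 18.37
eef_pos: [0.5499, -0.0734, 0.0563]
tool_rot: [-0.0, 0.978, -0.21, 0.0]
contact_force: [-1.2, -0.3, -2.6]
gripper_width: 0.209
```

```bash
python3 st.py
```

```text
t 18.37 z 0.0563 r 0.0840 theta 0.060 psi -24.2 | F-x -1.0 Fy 0.7 Fz -2.6 (push resist in +x) tan err deg 1.4
```

send_rows(commands=[{"translation": [0.001, 0, 0], "rot": [0, 0, -0.6], "grip": 0.018}, {"translation": [0.001, 0, 0], "rot": [0, 0, -0.6], "grip": 0.018}, {"translation": [0.001, 0, 0], "rot": [0, 0, -0.6], "grip": 0.018}, {"translation": [0, 0, 0], "rot": [0, 0, 0], "grip": 0.018}, {"translation": [0, 0, 0], "rot": [0, 0, 0], "grip": 0.018}])

```text
t: 18.78
eef_pos: [0.5527, -0.0746, 0.0564]
tool_rot: [-0.0, 0.981, -0.195, 0.0]
contact_force: [-0.8, -0.2, -0.1]
gripper_width: 0.21
```

```bash
python3 st.py
```

```text
t 18.78 z 0.0564 r 0.0839 theta 0.024 psi -22.5 | F-x -0.7 Fy 0.5 Fz -0.1 (push resist in +x) tan err deg 1.1
```

Now I'll keep pushing gently until the stop is felt.

send_rows(commands=[{"translation": [0.0007, 0, 0], "rot": [0, 0, 0], "grip": 0.018}, {"translation": [0.0007, 0, 0], "rot": [0, 0, 0], "grip": 0.018}, {"translation": [0.0006, 0, 0], "rot": [0, 0, 0], "grip": 0.018}, {"translation": [0, 0, 0], "rot": [0, 0, 0], "grip": 0.018}, {"translation": [0, 0, 0], "rot": [0, 0, 0], "grip": 0.018}])

```text
t: 19.2
eef_pos: [0.5544, -0.0754, 0.0564]
tool_rot: [0.0, 0.981, -0.195, 0.0]
contact_force: [-0.6, -0.4, 0.2]
gripper_width: 0.211
```

```bash
python3 st.py
```

```text
t 19.20 z 0.0564 r 0.0839 theta 0.001 psi -22.5 | F-x -0.4 Fy 0.6 Fz 0.2 (push resist in +x) tan err deg -0.2
```

send_rows(commands=[{"translation": [0.0007, 0, 0], "rot": [0, 0, 0], "grip": 0.018}, {"translation": [0.0007, 0, 0], "rot": [0, 0, 0], "grip": 0.018}, {"translation": [0.0006, 0, 0], "rot": [0, 0, 0], "grip": 0.018}, {"translation": [0, 0, 0], "rot": [0, 0, 0], "grip": 0.018}, {"translation": [0, 0, 0], "rot": [0, 0, 0], "grip": 0.018}])

```text
t: 19.62
eef_pos: [0.5563, -0.0761, 0.0563]
tool_rot: [-0.0, 0.981, -0.195, 0.0]
contact_force: [0.3, 0.3, -1.0]
gripper_width: 0.211
```

```bash
python3 st.py
```

```text
t 19.62 z 0.0563 r 0.0839 theta -0.022 psi -22.5 | F-x 0.2 Fy -0.4 Fz -1.0 (push resist in +x) tan err deg -1.6
```

```bash
python3 - <<'E'
from station import *
import cv2
c=read_camera("wrist")
cv2.imwrite("pics/w7.png",c["pixels"][:,:,::-1])
E
```

```text
(no output)
```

View pics/w7.png

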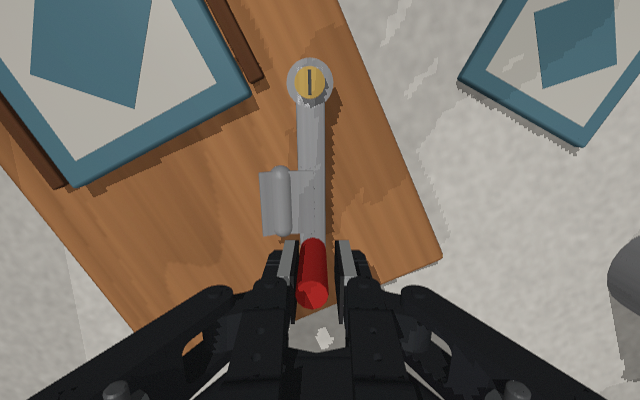

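send_rows(commands=[{"translation": [0.0007, 0, 0], "rot": [0, 0, 0], "grip": 0.018}, {"translation": [0.0007, 0, 0], "rot": [0, 0, 0], "grip": 0.018}, {"translation": [0.0006, 0, 0], "rot": [0, 0, 0], "grip": 0.018}, {"translation": [0, 0, 0], "rot": [0, 0, 0], "grip": 0.018}, {"translation": [0, 0, 0], "rot": [0, 0, 0], "grip": 0.018}])

```text
t: 20.08
eef_pos: [0.5581, -0.0769, 0.0563]
tool_rot: [-0.0, 0.981, -0.195, 0.0]
contact_force: [0.0, 0.7, 0.3]
gripper_width: 0.213
```

```bash
python3 st.py
```

```text
t 20.08 z 0.0563 r 0.0840 theta -0.046 psi -22.5 | F-x -0.2 Fy -0.6 Fz 0.3 (push resist in +x) tan err deg -2.9
```

send_rows(commands=[{"translation": [0.0007, 0, 0], "rot": [0, 0, 0], "grip": 0.018}, {"translation": [0.0007, 0, 0], "rot": [0, 0, 0], "grip": 0.018}, {"translation": [0, 0, 0], "rot": [0, 0, 0], "grip": 0.018}, {"translation": [0, 0, 0], "rot": [0, 0, 0], "grip": 0.018}, {"translation": [0, 0, 0], "rot": [0, 0, 0], "grip": 0.018}])

```text
t: 20.5
eef_pos: [0.5594, -0.0774, 0.0563]
tool_rot: [-0.0, 0.981, -0.195, 0.0]
contact_force: [-1.7, -0.6, 0.4]
gripper_width: 0.214
```

```bash
python3 st.py
```

```text
t 20.50 z 0.0563 r 0.0841 theta -0.062 psi -22.5 | F-x -1.4 Fy 1.2 Fz 0.4 (push resist in +x) tan err deg -3.9
```

send_rows(commands=[{"translation": [0.0007, 0, 0], "rot": [0, 0, 0], "grip": 0.018}, {"translation": [0.0007, 0, 0], "rot": [0, 0, 0], "grip": 0.018}, {"translation": [0, 0, 0], "rot": [0, 0, 0], "grip": 0.018}, {"translation": [0, 0, 0], "rot": [0, 0, 0], "grip": 0.018}, {"translation": [0, 0, 0], "rot": [0, 0, 0], "grip": 0.018}])

```text
t: 20.92
eef_pos: [0.5606, -0.0779, 0.0563]
tool_rot: [-0.0, 0.981, -0.195, 0.0]
contact_force: [-1.8, -0.5, -1.2]
gripper_width: 0.204
```

```bash
python3 st.py;  python3 - <<'E'
from station import *
import cv2
c=read_camera("wrist")
cv2.imwrite("pics/w8.png",c["pixels"][:,:,::-1])
E
```

```text
t 20.92 z 0.0563 r 0.0842 theta -0.079 psi -22.5 | F-x -1.5 Fy 1.1 Fz -1.2 (push resist in +x) tan err deg -4.8
```

View pics/w8.png

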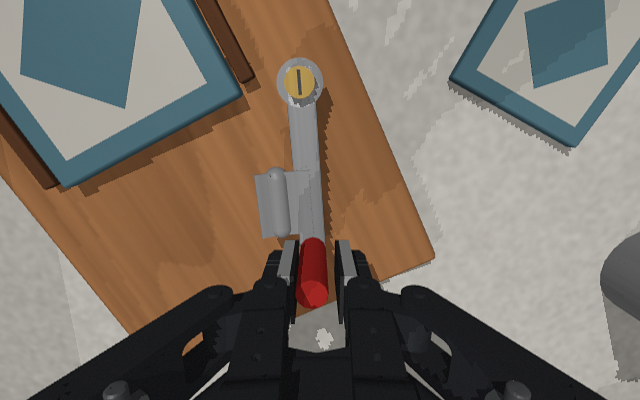

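The clip is still turning with the gripper: the arm now points past its starting direction, so it did not start quite at the stop. I'll keep going until the stop is felt.

send_rows(commands=[{"translation": [0.0012, 0, 0], "rot": [0, 0, -1.5], "grip": 0.018}, {"translation": [0.0012, 0, 0], "rot": [0, 0, -1.5], "grip": 0.018}, {"translation": [0.001, 0, 0], "rot": [0, 0, -1.5], "grip": 0.018}, {"translation": [0, 0, 0], "rot": [0, 0, -1], "grip": 0.018}, {"translation": [0, 0, 0], "rot": [0, 0, 0], "grip": 0.018}])

```text
t: 21.38
eef_pos: [0.5625, -0.0779, 0.0561]
tool_rot: [-0.0, 0.989, -0.146, -0.001]
contact_force: [-6.4, 4.1, 4.2]
gripper_width: 0.212
```

```bash
python3 st.py
```

```text
t 21.38 z 0.0561 r 0.0836 theta -0.100 psi -16.8 | F-x -7.3 Fy -2.1 Fz 4.2 (push resist in +x) tan err deg -0.3
```

send_rows(commands=[{"translation": [0.001, 0, 0], "rot": [0, 0, -0.7], "grip": 0.018}, {"translation": [0.001, 0, 0], "rot": [0, 0, -0.7], "grip": 0.018}, {"translation": [0.001, 0, 0], "rot": [0, 0, -0.7], "grip": 0.018}, {"translation": [0, 0, 0], "rot": [0, 0, 0], "grip": 0.018}, {"translation": [0, 0, 0], "rot": [0, 0, 0], "grip": 0.018}])

```text
t: 21.8
eef_pos: [0.5628, -0.0777, 0.0558]
tool_rot: [-0.0, 0.992, -0.128, -0.004]
contact_force: [-12.5, 6.1, 10.4]
gripper_width: 0.214
```

```bash
python3 st.py
```

```text
t 21.80 z 0.0558 r 0.0834 theta -0.102 psi -14.7 | F-x -13.6 Fy -2.7 Fz 10.4 (push resist in +x) tan err deg 1.6
```

The stop is felt: force rose from 7 to 13 N with no further motion. I'll back off to centre, open the jaws and rise.

send_rows(commands=[{"translation": [-0.002, 0, 0], "rot": [0, 0, 0], "grip": 0.018}, {"translation": [-0.002, 0, 0], "rot": [0, 0, 0], "grip": 0.018}, {"translation": [-0.001, 0, 0], "rot": [0, 0, 0], "grip": 0.02}, {"translation": [0, 0, 0], "rot": [0, 0, 0], "grip": 0.034}, {"translation": [0, 0, 0], "rot": [0, 0, 0], "grip": 0.034}])

```text
t: 22.22
eef_pos: [0.5625, -0.0792, 0.0565]
tool_rot: [0.0, 0.992, -0.13, 0.001]
contact_force: [-0.3, 0.4, -0.4]
gripper_width: 0.399
```

```bash
python3 st.py;  python3 - <<'E'
from station import *
import cv2
c=read_camera("wrist")
cv2.imwrite("pics/w9.png",c["pixels"][:,:,::-1])
E
```

```text
t 22.22 z 0.0565 r 0.0848 theta -0.104 psi -14.9 | F-x -0.4 Fy -0.3 Fz -0.4 (push resist in +x) tan err deg 1.4
```

View pics/w9.png

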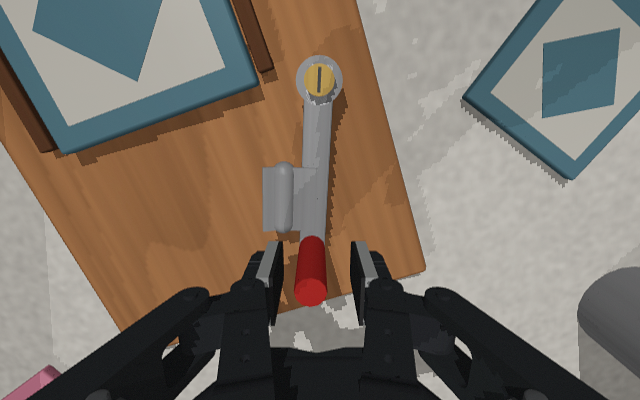

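The post stands free between the open pads, at column 311. The gap is about 25 px on the left and 25 to 30 px on the right. Going straight up.

send_rows(commands=[{"translation": [-0.001, 0, -0.003], "rot": [0, 0, 0], "grip": 0.034}, {"translation": [0, 0, -0.01], "rot": [0, 0, 0], "grip": 0.034}, {"translation": [0, 0, -0.015], "rot": [0, 0, 0], "grip": 0.034}, {"translation": [0, 0, -0.02], "rot": [0, 0, 0], "grip": 0.034}, {"translation": [0, 0, -0.025], "rot": [0, 0, 0], "grip": 0.034}])

```text
t: 22.68
eef_pos: [0.5601, -0.0784, 0.1299]
tool_rot: [-0.0, 0.992, -0.129, -0.001]
contact_force: [-0.0, 0.6, 0.7]
gripper_width: 0.399
```

send_rows(commands=[{"translation": [0, 0, -0.03], "rot": [0, 0, 0], "grip": 0.034}, {"translation": [0, 0, -0.03], "rot": [0, 0, 0], "grip": 0.034}, {"translation": [0, 0, -0.03], "rot": [0, 0, 0], "grip": 0.034}, {"translation": [0, 0, -0.02], "rot": [0, 0, 0], "grip": 0.034}, {"translation": [0, 0, 0], "rot": [0, 0, 0], "grip": 0.034}])

```text
t: 23.1
eef_pos: [0.5635, -0.0783, 0.2453]
tool_rot: [-0.0, 0.992, -0.13, 0.005]
contact_force: [0.3, 0.5, -0.5]
gripper_width: 0.398
```

```bash
python3 st.py;  python3 - <<'E'
from station import *
from h import *
for n in("wrist","side","top"):
    c=read_camera(n); np.savez(f"f_{n}.npz",**c)
    cv2.imwrite(f"pics/f_{n}.png",c["pixels"][:,:,::-1])
    if n=="side": cv2.imwrite("pics/f_sidec.png",cv2.resize(c["pixels"][170:295,250:400,::-1],None,fx=4.5,fy=4.5,interpolation=cv2.INTER_CUBIC))
    red=lambda h:((h[...,0]<6)|(h[...,0]>174))&(h[...,1]>170)&(h[...,2]>60)
    gold=lambda h:(h[...,0]>15)&(h[...,0]<30)&(h[...,1]>90)&(h[...,2]>100)
    roi={"side":(280,170,380,260),"top":(290,160,370,230),"wrist":(200,0,440,240)}[n]
    print(n,[x[:2] for x in cents(c,red,roi,4)[0]],[x[:2] for x in cents(c,gold,roi,4)[0]])
E
```

```text
t 23.10 z 0.2453 r 0.0837 theta -0.113 psi -14.9 | F-x 0.1 Fy -0.5 Fz -0.5 (push resist in +x) tan err deg 0.8
wrist [(array([311.52765957, 180.04680851]), np.int32(235))] [(array([314.82608696,  95.37681159]), np.int32(138))]
side [(array([339.46153846, 192.72307692]), np.int32(65))] [(array([309.28, 208.4 ]), np.int32(25))]
top [] [(array([315., 181.]), np.int32(21))]
```

View pics/f_sidec.png

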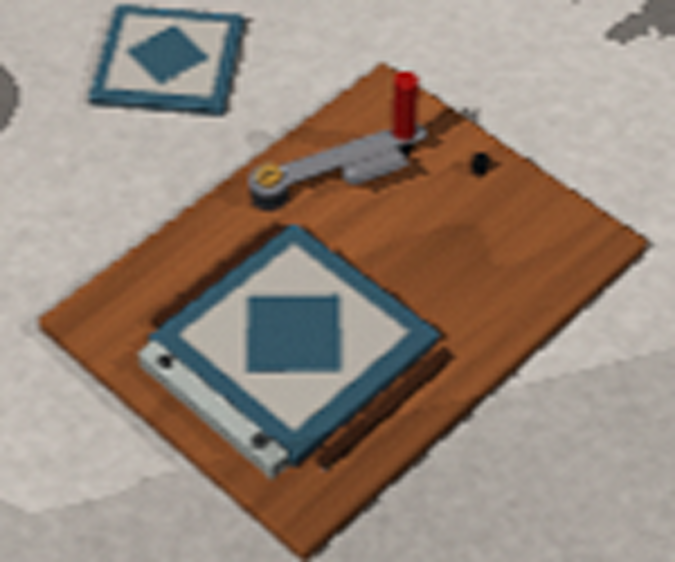

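View pics/f_wrist.png

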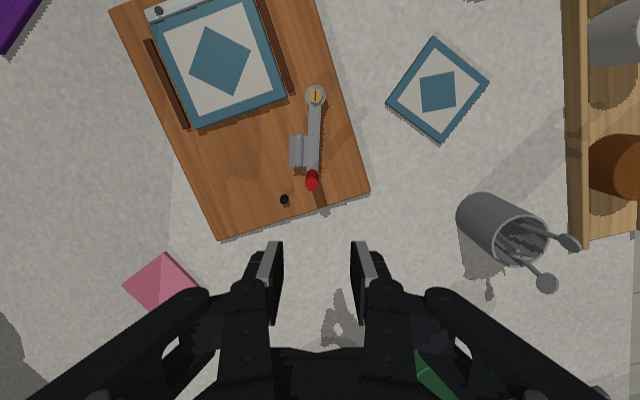

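View pics/f_top.png

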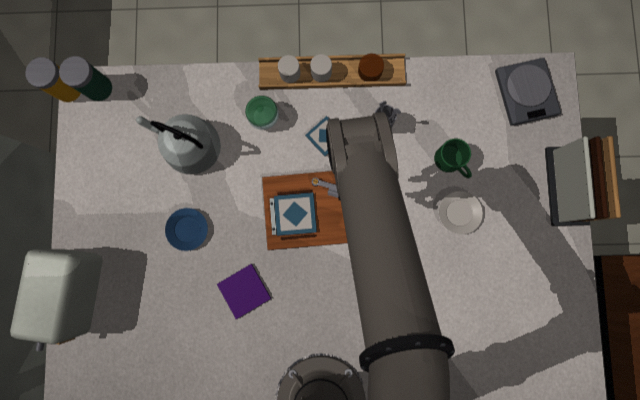

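```bash
python3 - <<'E'
from h import *
np.set_printoptions(precision=4,suppress=True)
S=dict(np.load("f_side.npz"));W=dict(np.load("f_wrist.npz"));S0=dict(np.load("side0.npz"));W1=dict(np.load("w1.npz"))
s=np.array([.5862,.0023])
for n,p in(("start side",onz(S0,340.3,194.2,.05)),("now side",onz(S,339.46,192.72,.05)),("start wr",tri([ray(W1,315.36,148.95),ray(S0,340.3,194.2)])[0]),("now wr+side",tri([ray(W,311.5,180),ray(S,339.46,192.72)])[0])):
    print(n,p,np.hypot(*(p[:2]-s)),np.degrees(np.arctan2(*(p[:2]-s)[::-1])))
# wrist arm direction using screw in the same view
for n,c,a,b in(("start",W1,(315.36,148.95),(317,62)),("now",W,(311.53,180.05),(314.83,95.38))):
    p=onz(c,*a,.06);q=onz(c,*b,.029);d=(p-q)[:2];print(n,p,q,np.hypot(*d),np.degrees(np.arctan2(d[1],d[0])))
blue=lambda h:(h[...,0]>90)&(h[...,0]<110)&(h[...,1]>90)
roi=(270,205,360,285);r,m=cents(S,blue,roi,100)
cs,_=cv2.findContours(m,cv2.RETR_EXTERNAL,cv2.CHAIN_APPROX_NONE)
q=cv2.convexHull(max(cs,key=cv2.contourArea))
for p in cv2.approxPolyDP(q,5,True)[:,0]+[roi[0],roi[1]]:print(p,onz(S,*p,.022))
E
```

```text
start side [ 0.5554 -0.0765  0.05  ] 0.08458582482823586 -111.3279116849403
now side [ 0.5607 -0.0785  0.05  ] 0.08474164173574363 -107.54239108039985
start wr [ 0.5526 -0.0752  0.0533] 0.08446148357013401 -113.41256249000658
now wr+side [ 0.5603 -0.0791  0.0502] 0.08538145194284744 -107.66135022376704
start [ 0.5523 -0.0753  0.06  ] [0.586  0.0026 0.029 ] 0.08490012229071252 -113.40126409253257
now [ 0.5606 -0.0775  0.06  ] [0.5856 0.0027 0.029 ] 0.0839653310049326 -107.33363583110585
[315 220] [0.5521 0.0129 0.022 ]
[346 245] [0.4451 0.0089 0.022 ]
[314 272] [0.4396 0.1141 0.022 ]
[284 244] [0.5456 0.1164 0.022 ]
```

The clip now stands at -107.5°, about 5° past where it started, on the stop. The tile has moved about 12 mm, is in contact with the fence and is square: yaw 0.063 rad against 0.066 for the board. The robot is clear, so I'm handing in.

```bash
python3 -c "
from station import *
print(hand_in()); print(get_obs()['t'])"
```

```text
the job is handed in; nothing more can be done
None
the job is handed in; nothing more can be done
```

The tile is home against the fence and the clip is back on its parking stop. I handed the job in at about 23 s; no verdict is reported.

- **Pressing:** I swung the clip by its post with the jaws loosely around it. The tile moved about 12 mm to the fence. I then held about 10 N at the post (9.2–11.5 N measured) for about 3 s. Pivot friction takes about 1.4 N of that, so I estimate about 8 N at the roller, though I couldn't measure it directly.
- **Parking:** The clip had not started quite at its stop: it went about 5° past its starting direction before the force rose to about 13 N with no further motion. I then backed off, opened the jaws and rose straight up.
- **Last checks:**
  - **Tile:** its edge meets the fence with no visible gap. Its yaw is 0.063 rad, against 0.066 rad for the board.
  - **Clip:** it stands at about -107.5°.
  - **Robot:** the contact force is about zero.
  - **Bystanders:** none looked shifted in the final top view. I checked this by eye only, and the arm hid part of the shelf.
- **Disagreement:** The first post positions from the fixed and wrist cameras differed by about 3 mm. I used the wrist view for the approach.

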